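# Draw the hot parts tray out of the dryer with the pull hook

## Robot

A 6-joint arm with a two-finger parallel gripper is mounted at the origin on the work surface. World frame = base frame: x ahead of the robot, y to its left, z up, the work surface at z = 0. Lengths are in m, angles in rad, forces in N, time in s.
With the tool pointing down it reaches from about 0.4 to 0.825 m from the base axis. Payload 7 kg.
Tool frame: the origin (TCP) lies at the centre of the arm's flange, where the gripper is bolted on; the fingertips stand 178 mm ahead of it and the grasp point (between the pads) lies arm.tcp_to_grasp ahead of it (arm.tcp_to_grasp is the distance from the TCP to the grasp point, in m); z points along the fingers, y is the direction in which the jaws open and shut (so a half turn about z gives the same grasp; the last joint's range is limited). The gripper opens to 88 mm and grips with 3 to 60 N. Pads are 19 mm wide; open, the fingers measure 130 mm over their backs; the gripper's body (78 mm by 193 mm) begins 47 mm behind the grasp point.
Start: joints at [1.531, 0.359, 0.012, 0, -1.224, -0.288], TCP at [0.217, 0.639, 0.405] pointing down, gripper open.
Joint ranges: [-3.07, 3.07], [-1.43, 2.12], [-1.02, 1.25], [-3.03, 1.67], [-3.05, -0], [-3.03, 3.03]. Speed limits (rad/s): [2.39, 2.39, 3.01, 3.14, 3.14, 3.14].

## Interface

Orientations are given as [roll, pitch, yaw] about the fixed x, y, z axes, in that order (R = Rz(yaw) Ry(pitch) Rx(roll)).
In Python, from station import arm gives the robot as it stands.
- The arm moves only by the tool move_arm, never from a script. Its argument "deltas" is a list of rows, each a list of 6 numbers: the shift along the world's x, y, z in mm, then the turn, a rotation vector about the world's x, y, z in degrees. In form: [[tx, ty, tz, ax, ay, az], ...]. A call has exactly 5 rows; each row shifts and turns the commanded pose from where the row before left it; what a row does not reach is not made up. A row lasts 1/12 s, in which the tool goes at most 41.7 mm and 7.16 degrees, less where a joint would pass 70% of its speed; a pose out of reach is approached as far as the arm can. A call with a gripper value outside its range is refused whole. "claw" is the closure in counts, from 0 (fully open) to 255 (shut), set as the call begins (left out, the last holds). The fingers move at their own pace and stop on an object; "squeeze" is the grip in N (left out, the last holds). Time passes only in rows, so rows that do not move let the fingers close, or fill a call up. It gives the time, the measured TCP pose, the force and the opening at its end, in the units of the state.
- arm.get_state(): the state, without advancing time (a new reading comes with each control period).
- arm.grab_frame(name): name is "scene" or "side" or "wrist"; returns the picture (480x640x3 uint8, red, green, blue); there is no depth.
- arm.calibration(name): a dict with "intrinsics" (3x3 intrinsics, pixels), "T" (4x4, takes a point from camera to world coordinates); the wrist camera has in their place "mount" (4x4, takes a point from camera to tool coordinates, whose origin is the TCP and whose axes are the flange's). Camera axes: x right, y up, looking along -z (the intrinsics and any distortion apply to the point x, -y, -z); pixel columns grow to the right and rows downward; lengths in m; the calibration is good to about 2 mm. A picture is of the moment at which its call begins: read the wrist's pose just before it. calibration takes no time and is no camera call.
- arm.job_done(): hands the job in, once; it reports no verdict.
Trained networks look in the newest picture that a camera, given by its name, has taken for a name from the list of things; names that differ only in an ending like _2 or _b are one class to them, and where a whole thing is asked for, a point or a joint stands for the part that bears it (a point fixed in the world has none). Each returns a list of dicts, best first, with "score" (0 to 1); they miss things now and then, are a little off and sometimes report something else, mostly with a low value. They report only what shows in the picture. A call takes as long as a camera call. They do not tell look-alikes from the thing itself.
- arm.spot_in(thing, camera): "xy" ([column, row] in pixels, amid what is visible of it).
- arm.masks_of(thing, camera): "pixels" (480x640 bool, what is visible of it) and "xy" ([column, row] in pixels, amid what is visible of it).
- arm.spot_point(thing, camera): "xy" ([column, row] in pixels: a listed point, or the origin of a listed thing).
The state is a dict: "t": time; "q": joint angles; "qd": joint speeds; "joint_efforts": joint torques, N m; "eef_pos": TCP position; "ee_rot": TCP orientation; "force": force on the tool from outside, world axes, zero at the start; "moment": the same for the moment, N m; "width": finger opening in m.
Only numpy, scipy, OpenCV 4.12 (cv2) and the standard library are available. Lean on these libraries where they do the work, as an engineer would, in place of code of your own. Each camera call takes 0.05 s, during which the arm holds its last target. There are 200 camera calls.

## Task

The steel parts tray in the white dryer is hot: take the hook tool from the green mat, lower its tip into the brass ring on the tray's front and drag the tray straight out along its runway until it has pushed the red stop home, feeling for it and never pulling or pressing on the tray harder than 20 N. Then unhook, leave the tray out there with the stop pushed home, and lay the hook tool flat on the green mat as it lay before, handle on the mat and tip down. Do not touch the hot tray with the gripper, and leave the other things on the bench alone.

Things in the scene. Friction and masses are not known exactly. Their poses are not given: they have to be found in the camera images.
- hook_grip (a point): Centre of the hook tool's blue handle, half-way up; 0.18 kg, lies flat on the mat. x: from handle along shank to tip, z up. Handle 22 mm wide (y), 34 tall, 70 long between black ends (32 and 28 wide; -47 to +43 mm in x). A 6.4 mm round steel shank runs ahead, 11 mm above this point, to a downturned tip.
- hook_tip (a point): Lower end of the hook tool's upright downturned tip (6.4 mm thick): 130 mm ahead (x) of hook_grip and 15.5 mm below it. The shank's underside is 23 mm above this point.
- tray_ring (a point): Centre of the brass pull ring on the tray's front. The ring lies level: hole 20 mm wide, outside 32 mm, bar 6 mm thick (3 mm above and below this point). About 38 mm above the bench. Axes as the tray's.
- tray: Hot steel parts tray, loose, 140 (x) x 115 (y) x 36 (z) mm, 0.35 to 0.7 kg. Origin: centre of its underside, on the dryer's runway 6 mm above the bench. It slides out along -x (the dryer's -x); the ring's centre is 88 mm towards -x of the origin and 32 mm above it. Dragging it takes roughly 1 to 4 N.
- dryer: White bench dryer, fixed: cabinet 260 (y) x 180 (x) x 110 (z) mm with a tunnel. Origin: foot of its front face, mid-width. The cabinet lies on +x; a runway leads 170 mm out along -x, towards the robot, between rails 120 mm apart and 20 mm high. The tray is drawn along the dryer's -x.
- stop (a joint): Red stop on a blue block (40 mm high) on the runway: two plungers, 56 mm gap between for ring and hook (16 mm high crosspiece there). 0 at rest, 0.004 m home; the tray's front pushes it. About 6 N of friction, stays where pushed, solid when home: force then climbs steeply. Its place is not given: the tray meets it after 35 to 95 mm.
- mat: Green mat fixed on the bench, 260 (x) x 110 (y) x 3 mm; origin: centre of its underside. The hook tool lies on it at the start, along its x.
- cog: Dark steel sprocket ring, 60 mm wide, 12 mm high, near the runway; bystander, leave alone. Origin: centre of its underside.
- oil: Blue oil bottle, 56 mm wide, 150 mm high; bystander, leave alone. Origin: centre of its underside.
- grease: White grease jar, 70 mm wide, 60 mm high; bystander, leave alone. Origin: centre of its underside.
- wrench: Steel wrench lying on the bench; bystander, leave alone. Origin: centre of its underside.
- hub: Aluminium wheel hub standing on end, 52 mm wide, 60 mm high; bystander, leave alone. Origin: centre of its underside.
- bolts: Blue open bin with bolts, 100 x 140 x 50 mm; bystander, leave alone. Origin: centre of its underside.
Not all that is in view belongs to the job. Leave any brown or purple look-alike of the part that bears hook_grip alone.

How it is judged:
On the way, in this order (a step that is already met when the one before it is completed fails the run):
1. the hook's tip is down in the tray's ring (horizontal distance between hook_tip and tray_ring below 0.012 m and z of hook_tip in the frame of tray_ring between -0.03 and -0.004 m), for 0.2 s.
2. with the tip still in the ring, the tray has pushed the red stop home (at least 2.5 of its 4 mm) (all of step 1 and value of joint stop above 0.0025 m), for 0.2 s.
At the end, for the whole second after the job is handed in: Stop pushed in at least 2.5 mm; tray level and at rest on the runway, ring centre at least 85 mm out from the dryer's front; hook tool released, at rest, flat (0.1 rad), tip down, its handle's centre over the mat (within 110 mm along, 45 mm across of its centre) (value of joint stop above 0.0025 m and x of tray_ring in the frame of dryer below -0.085 m and angle between tray's own z axis and vertical below 0.08 rad and linear speed of each of tray, hook below 0.01 m/s and x of hook_grip in the frame of mat between -0.11 and 0.11 m and y of hook_grip in the frame of mat between -0.045 and 0.045 m and z of hook_grip in the frame of mat below 0.026 m and angle between hook_grip's own z axis and vertical below 0.1 rad); the robot touches nothing.
It fails at once if the hook pulls or presses on the tray with more than 24 N (contact force between hook and tray above 24 N).
It fails at once if the gripper or arm touches the hot tray (contact force between any of the fingers, the arm and tray above 0.5 N).
It fails at once if the tray is tipped (angle between tray's own z axis and vertical above 0.25 rad).
It fails at once if a bystander is moved more than 30 mm (distance of any of cog, oil, grease, wrench, hub, bolts from where it was at the start of the episode above 0.03 m).
It also fails if it takes over 72 s, if anything falls off the work surface, if the arm or the gripper's body presses on something with over 40 N, if the wrist force passes 120 N, or if a joint passes its speed limit or range.

## Working session

There is one attempt and no reset: what is moved stays moved. The work goes in short steps, Python scripts to look and compute and a tool call to move; the robot and the scene stay as the last step left them, time stands still between calls to the robot, and variables do not carry over. Pictures are saved under pics/ and viewed, about 8 in all and at most 12, crops included, and the job is handed in when it is done.

Besides the shell and the picture viewer there is one more tool, called after "Request:" as name(argument=value, ...), one argument or row to a line, values as JSON. move_arm: Moves the arm, as the interface text tells. Its arguments: {"type":"object","properties":{"deltas":{"type":"array","items":{"type":"array","items":{"type":"number"}}},"claw":{"type":"number"},"squeeze":{"type":"number"}},"required":["deltas"]}

```bash
mkdir -p pics; ls; cat > h.py <<'E'
import numpy as np, cv2
from scipy.spatial.transform import Rotation as R
from station import arm
def cam(name, st=None):
    c=arm.calibration(name); K=np.array(c["intrinsics"])
    if "T" in c: T=np.array(c["T"])
    else:
        st=st or arm.get_state(); W=np.eye(4); W[:3,:3]=R.from_euler('xyz',st["ee_rot"]).as_matrix(); W[:3,3]=st["eef_pos"]
        T=W@np.array(c["mount"])
    return K,T
def ray(K,T,xy):
    d=np.linalg.solve(K,[xy[0],xy[1],1.]); d=T[:3,:3]@(d*[1,-1,-1]); return T[:3,3],d/np.linalg.norm(d)
def onz(K,T,xy,z):
    o,d=ray(K,T,xy); return o+d*(z-o[2])/d[2]
def proj(K,T,p):
    c=np.linalg.inv(T)@np.append(p,1); c=c[:3]*[1,-1,-1]; u=K@c; return u[:2]/u[2]
def grab(name,fn=None):
    st=arm.get_state(); im=arm.grab_frame(name)
    if fn: cv2.imwrite(fn,im[:,:,::-1])
    return im,*cam(name,st)
E
python3 - <<'E'
from h import *
print(arm.tcp_to_grasp, arm.get_state())
ims=[]
for n in("scene","side","wrist"):
    im,K,T=grab(n,f"pics/{n}0.png"); print(n,arm.calibration(n).keys(),T[:3,3].round(3),(-T[:3,2]).round(2))
    for t,z in(("hook_grip",.02),("hook_tip",.0045),("tray_ring",.038),("dryer",0),("mat",0),("tray",.006),("stop",.03)):
        for r in arm.spot_point(t,n)[:3]: print(" ",t,round(r["score"],2),np.round(r["xy"]),onz(K,T,r["xy"],z).round(4))
E
```

```text
pics
0.1593 {'t': 0.0, 'q': array([ 1.53113482e+00,  3.59454600e-01,  1.10716582e-02, -3.17383102e-04,
       -1.22408766e+00, -2.88097762e-01]), 'qd': array([ 0.00053123,  0.00155378, -0.00145131,  0.00011812, -0.00116986,
        0.00107222]), 'joint_efforts': array([-9.24944325e-04, -5.82721531e+01,  2.93044871e+01,  6.99722081e+00,
        6.80449579e-03, -1.75606833e-04]), 'eef_pos': array([0.21724439, 0.63890367, 0.4036901 ]), 'ee_rot': array([ 3.13990260e+00, -1.89693125e-04, -3.27867207e-01]), 'force': array([ 0.12122426, -0.54063736,  0.0206204 ]), 'moment': array([ 0.05461743,  0.02958763, -0.07751401]), 'width': 0.08740037991419666}
scene dict_keys(['intrinsics', 'T']) [ 0.907 -0.77   0.91 ] [-0.33  0.67 -0.66]
  hook_grip 0.9 [270. 161.] [0.1839 0.399  0.02  ]
  hook_grip 0.89 [346. 196.] [0.4484 0.3373 0.02  ]
  hook_grip 0.88 [313. 228.] [0.4285 0.1797 0.02  ]
  hook_tip 0.97 [277. 262.] [0.3984 0.0484 0.0045]
  hook_tip 0.93 [295. 191.] [0.3064 0.3165 0.0045]
  hook_tip 0.87 [389. 209.] [0.5652 0.3541 0.0045]
  tray_ring 0.74 [367. 271.] [0.6113 0.0785 0.038 ]
  tray_ring 0.46 [350. 323.] [ 0.6381 -0.0747  0.038 ]
  dryer 0.63 [366. 344.] [ 0.6775 -0.0815  0.    ]
  dryer 0.59 [349. 196.] [0.4453 0.3646 0.    ]
  mat 0.68 [364. 205.] [0.4977 0.3467 0.    ]Traceback (most recent call last):
  File "<stdin>", line 7, in <module>
ValueError: it knows: bolts, cog, dryer, grease, hook_grip, hook_tip, hub, mat, oil, tray, tray_ring, wrench
```

```bash
python3 - <<'E'
from h import *
for n in("side","wrist"):
    im,K,T=grab(n,f"pics/{n}0.png"); print(n,T[:3,3].round(3),(-T[:3,2]).round(2))
    for t,z in(("hook_grip",.02),("hook_tip",.0045),("tray_ring",.038),("dryer",0),("mat",0),("tray",.006)):
        for r in arm.spot_point(t,n)[:3]: print(" ",t,round(r["score"],2),np.round(r["xy"]),onz(K,T,r["xy"],z).round(4))
E
```

```text
side [-0.237 -0.666  0.824] [ 0.56  0.58 -0.59]
  hook_grip 0.98 [232. 220.] [0.4438 0.3484 0.02  ]
  hook_grip 0.83 [125. 254.] [0.1868 0.4043 0.02  ]
  hook_grip 0.8 [271. 252.] [0.4286 0.1843 0.02  ]
  hook_tip 0.89 [186. 251.] [0.3025 0.3395 0.0045]
  hook_tip 0.75 [296. 293.] [0.3875 0.0555 0.0045]
  hook_tip 0.66 [268. 202.] [0.5751 0.3736 0.0045]
  tray_ring 0.88 [423. 256.] [ 0.6457 -0.0725  0.038 ]
  tray_ring 0.55 [432. 261.] [ 0.6447 -0.0995  0.038 ]
  dryer 0.91 [432. 263.] [ 0.6826 -0.0748  0.    ]
  dryer 0.56 [441. 251.] [ 0.7319 -0.0622  0.    ]
  dryer 0.4 [443. 444.] [ 0.3137 -0.3811  0.    ]
  mat 0.64 [248. 220.] [0.4904 0.3474 0.    ]
  tray 0.87 [443. 253.] [ 0.7228 -0.0741  0.006 ]
wrist [0.297 0.613 0.384] [-0.29  0.1  -0.95]
  hook_grip 0.88 [581. 155.] [0.1819 0.4062 0.02  ]
```

View pics/scene0.png

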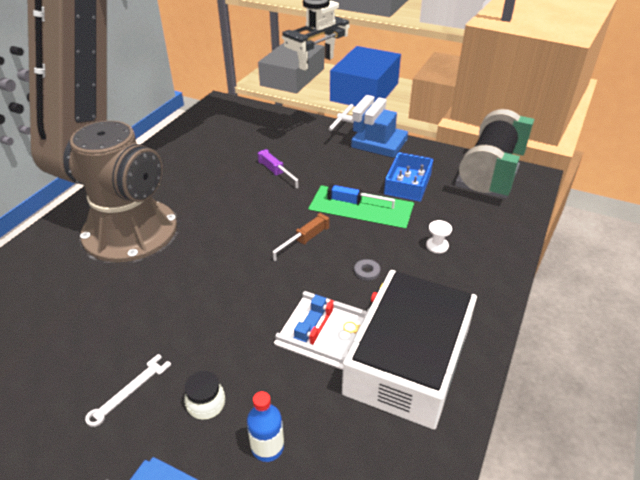

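View pics/side0.png

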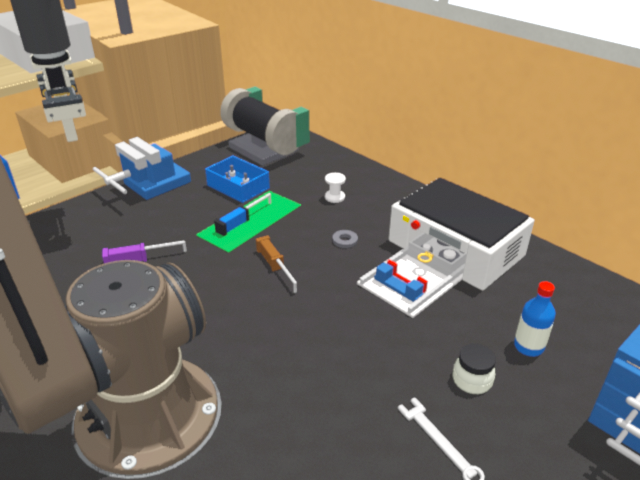

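Request:
move_arm(
  deltas=[
    [23,-29,0,0,0,2.7],
    [23,-29,0,0,0,2.7],
    [23,-29,0,0,0,2.7],
    [23,-29,0,0,0,2.7],
    [23,-29,0,0,0,2.7],
  ],
  claw=0,
)

```text
t: 1.47
eef_pos: [0.333, 0.4926, 0.4048]
ee_rot: [-3.141, -0.0, -0.089]
force: [0.4, 0.3, -0.3]
width: 0.0876
```

Request:
move_arm(
  deltas=[
    [28,-37,-5,0,0,2.7],
    [28,-37,-5,0,0,2.7],
    [28,-37,-5,0,0,2.7],
    [28,-37,-5,0,0,2.7],
    [0,0,0,0,0,2.7],
  ],
)

```text
t: 1.88
eef_pos: [0.4348, 0.3568, 0.3862]
ee_rot: [3.14, 0.001, 0.141]
force: [-2.3, 1.1, -0.1]
width: 0.0876
```

Request:
move_arm(
  deltas=[
    [0,0,0,0,0,0],
    [0,0,0,0,0,0],
    [0,0,0,0,0,0],
    [0,0,0,0,0,0],
    [0,0,0,0,0,0],
  ],
)

```text
t: 2.3
eef_pos: [0.4317, 0.3629, 0.3868]
ee_rot: [-3.141, -0.0, 0.144]
force: [-0.2, 0.1, 0.6]
width: 0.0879
```

```bash
python3 - <<'E'
from h import *
st=arm.get_state();print(st["eef_pos"],st["ee_rot"],st["force"])
im,K,T=grab("wrist","pics/w1.png")
for t,z in(("hook_grip",.02),("hook_tip",.0045),("mat",0)):
    for r in arm.spot_point(t,"wrist")[:3]: print(" ",t,round(r["score"],2),np.round(r["xy"]),onz(K,T,r["xy"],z).round(4))
for t,z in(("hook_grip",.037),("mat",.003)):
    for r in arm.masks_of(t,"wrist")[:2]:
        m=r["pixels"]; (c,s,a)=cv2.minAreaRect(np.argwhere(m)[:,::-1].astype(np.float32)); b=cv2.boxPoints((c,s,a))
        print(t,round(r["score"],2),m.sum(),[onz(K,T,p,z)[:2].round(4).tolist() for p in b])
E
```

```text
[0.43172092 0.36289742 0.38683995] [-3.14145663e+00 -6.73190823e-05  1.44473390e-01] [-0.19169838  0.14880215  0.56677435]
  hook_grip 0.85 [259. 418.] [0.1848 0.4009 0.02  ]
  hook_grip 0.8 [516. 240.] [0.423 0.184 0.02 ]
  hook_grip 0.57 [348. 198.] [0.4404 0.3447 0.02  ]
  hook_tip 0.83 [346.  38.] [0.5706 0.3672 0.0045]
  hook_tip 0.78 [328. 325.] [0.3    0.3426 0.0045]
  hook_tip 0.6 [615. 284.] [0.3878 0.0634 0.0045]
  mat 0.58 [355. 141.] [0.4885 0.3454 0.    ]
hook_grip 0.88 2088 [[0.1836, 0.4351], [0.3278, 0.3514], [0.3069, 0.3236], [0.1571, 0.4061]]
hook_grip 0.86 3774 [[0.4278, 0.2495], [0.4594, 0.2418], [0.3998, 0.066], [0.3638, 0.0691]]
mat 0.96 29316 [[0.5921, 0.4131], [0.6077, 0.3054], [0.3733, 0.2519], [0.354, 0.3845]]
mat 0.67 2004 [[0.6184, 0.1612], [0.6227, 0.1319], [0.5683, 0.1099], [0.5639, 0.1407]]
```

View pics/w1.png

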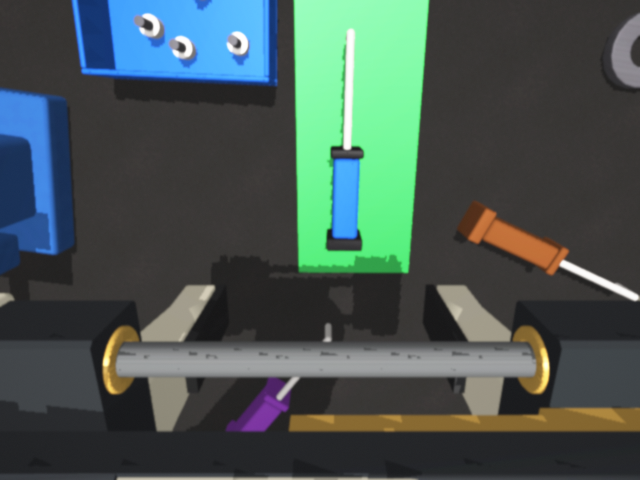

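```bash
python3 - <<'E'
from h import *
K,T=cam("wrist")
for p,z in(((346.5,148),.034),((347,158),.037),((344.5,236),.037),((344,247),.02),((350,33),.034),((348,145),.034),((294,0),.003),((299,272),.003),((429,0),.003),((410,272),.003)):
    print(p,onz(K,T,p,z)[:2].round(4))
g=np.array([.4404,.3447,.02]); 
E
```

```text
(346.5, 148) [0.485  0.3532]
(347, 158) [0.4773 0.3517]
(344.5, 236) [0.41   0.3431]
(344, 247) [0.3938 0.3402]
(350, 33) [0.5701 0.3643]
(348, 145) [0.4876 0.3524]
(294, 0) [0.5925 0.4121]
(299, 272) [0.3552 0.3788]
(429, 0) [0.6082 0.3037]
(410, 272) [0.371 0.269]
```

Request:
move_arm(
  deltas=[
    [2.3,-3.1,-25,0,0,0],
    [2.3,-3.1,-25,0,0,0],
    [2.3,-3.1,-25,0,0,0],
    [2.3,-3.1,-25,0,0,0],
    [2.3,-3.0,-25,0,0,0],
  ],
)

```text
t: 3.02
eef_pos: [0.4439, 0.3463, 0.2609]
ee_rot: [-3.141, -0.0, 0.143]
force: [1.0, -0.4, -0.9]
width: 0.0877
```

Request:
move_arm(
  deltas=[
    [0,0,-20,0,0,0],
    [0,0,-20,0,0,0],
    [0,0,-20,0,0,0],
    [0,0,-14,0,0,0],
    [0,0,0,0,0,0],
  ],
)

```text
t: 3.43
eef_pos: [0.4432, 0.3455, 0.1849]
ee_rot: [3.138, 0.004, 0.143]
force: [0.0, -0.5, -0.1]
width: 0.0876
```

Request:
move_arm(
  deltas=[
    [0,0,0,0,0,0],
    [0,0,0,0,0,0],
    [0,0,0,0,0,0],
    [0,0,0,0,0,0],
    [0,0,0,0,0,0],
  ],
  claw=255,
  squeeze=45,
)

```text
t: 3.85
eef_pos: [0.444, 0.3467, 0.1888]
ee_rot: [-3.14, -0.001, 0.143]
force: [0.4, 0.1, -0.6]
width: 0.0596
```

Request:
move_arm(
  deltas=[
    [0,0,0,0,0,0],
    [0,0,0,0,0,0],
    [0,0,0,0,0,0],
    [0,0,0,0,0,0],
    [0,0,0,0,0,0],
  ],
)

```text
t: 4.27
eef_pos: [0.4438, 0.3465, 0.1878]
ee_rot: [3.142, 0.0, 0.143]
force: [0.3, 0.4, -0.1]
width: 0.0264
```

Request:
move_arm(
  deltas=[
    [0,0,0,0,0,0],
    [0,0,0,0,0,0],
    [0,0,0,0,0,0],
    [0,0,15,0,0,0],
    [0,0,15,0,0,0],
  ],
)

```text
t: 4.68
eef_pos: [0.4434, 0.3459, 0.217]
ee_rot: [3.139, 0.002, 0.143]
force: [0.0, 1.1, -2.0]
width: 0.0216
```

Request:
move_arm(
  deltas=[
    [0,0,25,0,0,0],
    [0,0,25,0,0,0],
    [0,0,25,0,0,0],
    [0,0,25,0,0,0],
    [0,0,25,0,0,0],
  ],
)

```text
t: 5.1
eef_pos: [0.4435, 0.3461, 0.3437]
ee_rot: [3.141, 0.001, 0.143]
force: [1.3, 0.6, -2.0]
width: 0.0215
```

```bash
python3 - <<'E'
from h import *
st=arm.get_state();print(st["eef_pos"],st["ee_rot"],st["force"],st["width"])
for n in("scene","side"):
  im,K,T=grab(n,f"pics/{n}2.png")
  for r in arm.masks_of("dryer",n)[:2]:
    print(n,r["score"],r["pixels"].sum(),r["xy"])
  for t,z in(("tray_ring",.038),("dryer",0),("hook_tip",.1585)):
    for r in arm.spot_point(t,n)[:3]: print(" ",t,round(r["score"],2),np.round(r["xy"]),onz(K,T,r["xy"],z).round(4))
a=cv2.imread("pics/scene2.png")[240:440,250:500]; b=cv2.imread("pics/side2.png")[170:330,340:540]
a=cv2.resize(a,None,fx=2.4,fy=2.4,interpolation=3)[:480]; b=cv2.resize(b,None,fx=3,fy=3,interpolation=3)
cv2.imwrite("pics/c.png",a); cv2.imwrite("pics/d.png",b)
E
```

```text
[0.44353518 0.34611828 0.34366477] [3.14109316e+00 7.88470068e-04 1.43265070e-01] [ 1.31629704  0.61645612 -1.99501771] 0.021502199167600017
scene 0.65 16922 [399.7, 346.3]
scene 0.46 398 [357.1, 147.6]
  tray_ring 0.56 [351. 324.] [ 0.6391 -0.0748  0.038 ]
  dryer 0.6 [363. 345.] [ 0.6727 -0.0869  0.    ]
  dryer 0.38 [266. 447.] [ 0.6046 -0.3654  0.    ]
  hook_tip 0.85 [296. 189.] [0.4076 0.1402 0.1585]
  hook_tip 0.81 [396. 160.] [0.571  0.348  0.1585]
  hook_tip 0.68 [351. 322.] [ 0.6756 -0.1678  0.1585]
side 0.72 11475 [453.0, 231.3]
side 0.23 1927 [537.9, 322.2]
  tray_ring 0.55 [345. 242.] [0.5569 0.0794 0.038 ]
  dryer 0.66 [431. 264.] [ 0.677  -0.0761  0.    ]
  hook_tip 0.78 [296. 295.] [ 0.2651 -0.0847  0.1585]
  hook_tip 0.77 [187. 250.] [0.2033 0.1516 0.1585]
  hook_tip 0.6 [227. 160.] [0.4692 0.3859 0.1585]
```

View pics/d.png

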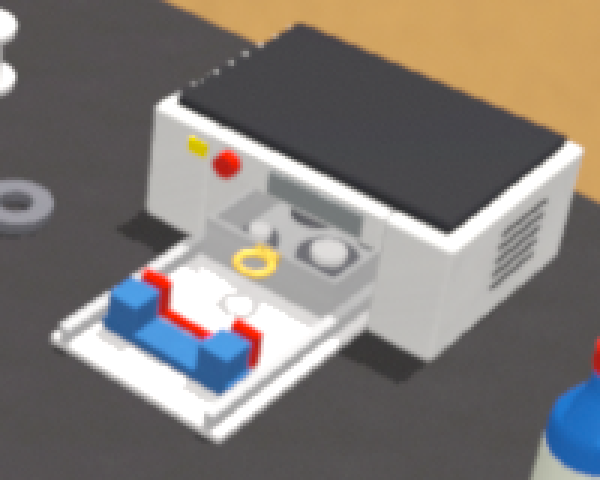

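```bash
python3 - <<'E'
from h import *
K,T=cam("side")
f=lambda u,v,z:onz(K,T,(340+u/3,170+v/3),z)[:2].round(4)
for n,u,v,z in(("footL",148,212,0),("footR",430,360,0),("topL",157,103,.11),("topR",451,250,.11),("runL",55,340,0.0),("runR",218,441,0.0),("ring",255,262,.038),("backtopL",300,24,.11),("backtopR",582,150,.11)): print(n,f(u,v,z))
E
```

```text
footL [0.6774 0.0474]
footR [ 0.6861 -0.2085]
topL [0.6663 0.0395]
topR [ 0.669 -0.215]
runL [ 0.509  -0.0104]
runR [ 0.5115 -0.1582]
ring [ 0.6444 -0.0798]
backtopL [0.8401 0.0383]
backtopR [ 0.8406 -0.2123]
```

View pics/c.png

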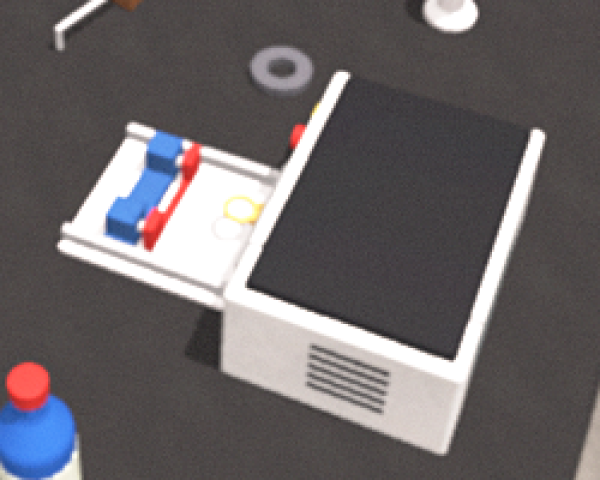

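Request:
move_arm(
  deltas=[
    [4,-36,0,0,0,-0.6],
    [4,-36,0,0,0,-0.6],
    [4,-36,0,0,0,-0.6],
    [4,-36,0,0,0,-0.6],
    [4,-36,0,0,0,-0.6],
  ],
)

```text
t: 6.02
eef_pos: [0.4636, 0.1649, 0.3424]
ee_rot: [3.141, 0.001, 0.091]
force: [0.6, 0.1, -1.7]
width: 0.0214
```

Request:
move_arm(
  deltas=[
    [4,-36,0,0,0,-0.6],
    [4,-36,0,0,0,-0.6],
    [4,-36,0,0,0,-0.6],
    [4,-36,0,0,0,-0.6],
    [4,-36,0,0,0,-0.6],
  ],
)

```text
t: 6.43
eef_pos: [0.4836, -0.0152, 0.3426]
ee_rot: [3.141, 0.0, 0.039]
force: [1.4, 0.3, -0.9]
width: 0.0221
```

Request:
move_arm(
  deltas=[
    [3,-33,0,0,0,-0.6],
    [3,-33,0,0,0,-0.6],
    [0,0,0,0,0,0],
    [0,0,0,0,0,0],
    [0,0,0,0,0,0],
  ],
)

```text
t: 6.85
eef_pos: [0.4897, -0.0796, 0.3424]
ee_rot: [3.142, 0.001, 0.017]
force: [-0.4, 0.6, -1.3]
width: 0.0217
```

```bash
python3 - <<'E'
from h import *
st=arm.get_state();print(st["eef_pos"],st["ee_rot"],st["force"],st["width"])
im,K,T=grab("wrist","pics/w3.png")
yaw=st["ee_rot"][2]; tip=st["eef_pos"]+np.array([.13*np.cos(yaw),.13*np.sin(yaw),-.1593-.008-.0155]); print("tip",tip,proj(K,T,tip))
for t,z in(("tray_ring",.038),("dryer",0),("hook_tip",tip[2]),("hook_grip",tip[2]+.0155)):
    for r in arm.spot_point(t,"wrist")[:3]: print(" ",t,round(r["score"],2),np.round(r["xy"]),onz(K,T,r["xy"],z).round(4))
E
```

```text
[ 0.48972198 -0.07964279  0.3423745 ] [3.14158802e+00 7.51176215e-04 1.67138654e-02] [-0.43758218  0.57809339 -1.28926334] 0.021698433690552698
tip [ 0.61970382 -0.07747009  0.1595745 ] [328.28648463 -30.91890178]
  hook_grip 0.74 [ 15. 289.] [0.5003 0.0487 0.1751]
  hook_grip 0.72 [325. 321.] [ 0.4874 -0.0786  0.1751]
```

View pics/w3.png

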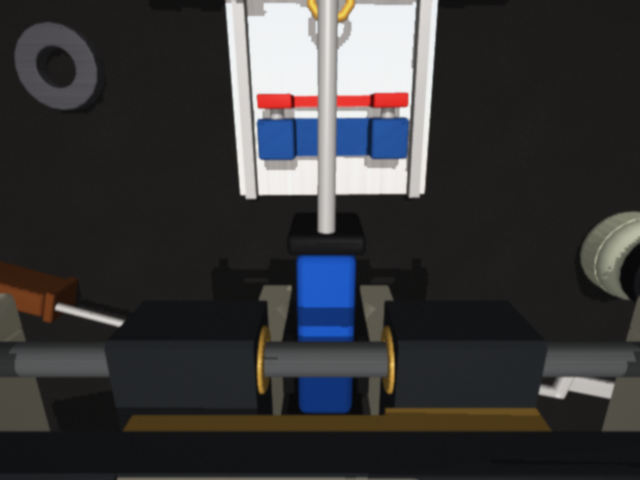

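```bash
python3 - <<'E'
from h import *
K,T=cam("wrist")
f=lambda n,u,v,z:print(n,onz(K,T,(u,v),z)[:2].round(4))
f("ringfront",330,23,.038);f("ringL",307,2,.038);f("ringR",355,2,.038)
f("railL0",230,0,.02);f("railL1",248,198,.02);f("railR0",437,0,.02);f("railR1",420,198,.02)
f("redL",258,97,.04);f("redR",408,97,.04);f("redLz",258,97,.03)
f("blueL",258,118,.04);f("blueR",408,118,.04);f("blueBL",258,158,.04);f("blueBR",408,158,.04)
f("shank0",327.5,0,.186);f("shank1",326,230,.186)
f("handle",327,256,.192);f("h2",325,412,.192)
K,T=cam("scene")
g=lambda n,u,v,z:print(n,onz(K,T,(250+u/2.4,240+v/2.4),z)[:2].round(4))
g("topL",343,72,.11);g("topR",243,292,.11);g("ring",241,209,.038);g("bTL",541,133,.11);g("bTR",463,362,.11)
g("runL",130,130,.02);g("runR",65,232,.02)
E
```

```text
ringfront [ 0.6248 -0.0779]
ringL [ 0.6365 -0.063 ]
ringR [ 0.6371 -0.0935]
railL0 [ 0.6407 -0.0102]
railL1 [ 0.5042 -0.0166]
railR0 [ 0.6433 -0.15  ]
railR1 [ 0.5068 -0.1512]
redL [ 0.5787 -0.0302]
redR [ 0.5807 -0.1316]
redLz [ 0.5789 -0.0286]
blueL [ 0.5651 -0.0298]
blueR [ 0.5671 -0.1327]
blueBL [ 0.5379 -0.0288]
blueBR [ 0.5399 -0.135 ]
shank0 [ 0.6045 -0.0759]
shank1 [ 0.5312 -0.0769]
handle [ 0.5235 -0.0774]
h2 [ 0.4556 -0.078 ]
topL [0.6824 0.0352]
topR [ 0.6959 -0.2112]
ring [ 0.6419 -0.0838]
bTL [0.8513 0.0371]
bTR [ 0.8559 -0.1999]
runL [ 0.5092 -0.0279]
runR [ 0.5129 -0.1563]
```

Request:
move_arm(
  deltas=[
    [5.5,-0.9,-26,0,0,0],
    [5.5,-0.9,-26,0,0,0],
    [5.5,-0.9,-26,0,0,0],
    [5.5,-0.8,-20,0,0,0],
    [0,0,0,0,0,0],
  ],
)

```text
t: 7.52
eef_pos: [0.5111, -0.0825, 0.2411]
ee_rot: [3.141, 0.006, 0.018]
force: [-0.8, -0.6, -1.7]
width: 0.0216
```

Request:
move_arm(
  deltas=[
    [0,0,0,0,0,0],
    [0,0,0,0,0,0],
    [0,0,0,0,0,0],
    [0,0,0,0,0,0],
    [0,0,0,0,0,0],
  ],
)

```text
t: 7.93
eef_pos: [0.512, -0.0829, 0.246]
ee_rot: [-3.141, -0.002, 0.018]
force: [-1.3, 0.6, -2.1]
width: 0.022
```

```bash
cat > v.py <<'E'
from h import *
import sys
st=arm.get_state();print(st["eef_pos"],st["ee_rot"],st["force"],st["width"])
yaw=st["ee_rot"][2]; tip=st["eef_pos"]+np.array([.13*np.cos(yaw)-.001*0,.13*np.sin(yaw)+.001,-.1833]); print("tip",tip)
P=[]
for n in("side","scene"):
    im,K,T=grab(n,f"pics/{n}{sys.argv[1]}.png")
    p=proj(K,T,tip); r=proj(K,T,np.array([.642,-.080,.038])); print(n,"tip",p,"ring",r)
    for t in("tray_ring","hook_tip"):
        for q in arm.spot_point(t,n)[:3]: print(" ",t,round(q["score"],2),np.round(q["xy"],1))
    c=np.clip(np.round(r),[50,45],[590,435]).astype(int); P.append(cv2.resize(im[c[1]-45:c[1]+45,c[0]-50:c[0]+50,::-1],None,fx=4,fy=4,interpolation=3)); print(" crop origin",c-[50,45])
cv2.imwrite(f"pics/v{sys.argv[1]}.png",np.hstack(P))
E
python3 v.py 4
```

```text
[ 0.51195381 -0.0828992   0.24601541] [-3.14121688e+00 -2.16837465e-03  1.79777391e-02] [-1.34084779  0.61385679 -2.07666396] 0.021971262739910943
tip [ 0.6419328  -0.07956222  0.06271541]
side tip [425.41876376 248.62674542] ring [424.36853854 257.83743114]
  tray_ring 0.72 [247.9 219.7]
  tray_ring 0.62 [422.8 256. ]
  hook_tip 0.95 [294.5 294.9]
  hook_tip 0.82 [187.  249.9]
 crop origin [374 213]
scene tip [351.67738718 317.48300893] ring [351.21455684 325.7814739 ]
  tray_ring 0.72 [350.2 322.1]
  tray_ring 0.41 [263.8 445.7]
  hook_tip 0.71 [275.  260.2]
  hook_tip 0.63 [348.3 317.2]
 crop origin [301 281]
```

View pics/v4.png

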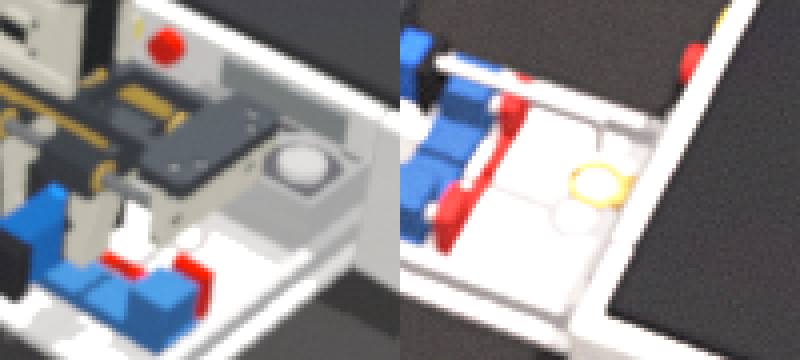

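Request:
move_arm(
  deltas=[
    [0,0,-4,0,0,0],
    [0,0,-4,0,0,0],
    [0,0,-4,0,0,0],
    [0,0,-4,0,0,0],
    [0,0,-3,0,0,0],
  ],
)

```text
t: 8.65
eef_pos: [0.5116, -0.083, 0.225]
ee_rot: [3.141, 0.001, 0.018]
force: [0.4, 0.3, -2.0]
width: 0.022
```

Request:
move_arm(
  deltas=[
    [0,0,-3,0,0,0],
    [0,0,-3,0,0,0],
    [0,0,-2,0,0,0],
    [0,0,0,0,0,0],
    [0,0,0,0,0,0],
  ],
)

```text
t: 9.07
eef_pos: [0.5119, -0.083, 0.2177]
ee_rot: [3.142, 0.0, 0.018]
force: [0.6, 0.8, -2.5]
width: 0.0215
```

Request:
move_arm(
  deltas=[
    [0,0,-3,0,0,0],
    [0,0,-3,0,0,0],
    [0,0,-3,0,0,0],
    [0,0,-1,0,0,0],
    [0,0,0,0,0,0],
  ],
)

```text
t: 9.48
eef_pos: [0.5117, -0.083, 0.2074]
ee_rot: [3.141, 0.001, 0.018]
force: [0.1, -0.3, -2.2]
width: 0.0215
```

```bash
python3 v.py 5; python3 -c "
import cv2
cv2.imwrite('pics/v5s.png',cv2.imread('pics/v5.png')[:,400:])"
```

```text
[ 0.51167846 -0.08303654  0.20738755] [3.14147069e+00 7.40972027e-04 1.77229808e-02] [ 0.12335954 -0.28415494 -2.18942053] 0.02150804308022363
tip [ 0.64165805 -0.07973267  0.02408755]
side tip [423.49290157 262.90161123] ring [424.36853854 257.83743114]
  tray_ring 0.73 [421.7 255.2]
  hook_tip 0.72 [294.9 294. ]
  hook_tip 0.71 [183.1 250.6]
  hook_tip 0.39 [422.1 255.5]
 crop origin [374 213]
scene tip [350.88768744 330.10905347] ring [351.21455684 325.7814739 ]
  tray_ring 0.75 [349.  322.7]
  hook_tip 0.86 [345.  330.9]
 crop origin [301 281]
```

View pics/v5s.png

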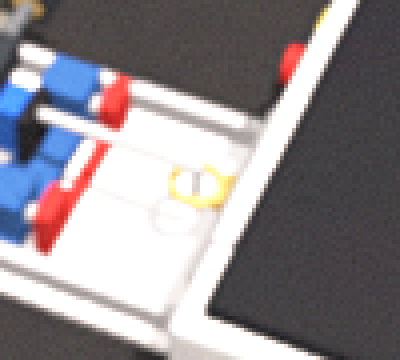

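Request:
move_arm(
  deltas=[
    [-2,0,0,0,0,0],
    [-2,0,0,0,0,0],
    [-2,0,0,0,0,0],
    [-2,-0.1,0,0,0,0],
    [-2,-0.1,0,0,0,0],
  ],
)

```text
t: 10.2
eef_pos: [0.5023, -0.083, 0.2082]
ee_rot: [-3.141, -0.002, 0.018]
force: [2.9, 0.6, -2.3]
width: 0.0223
```

Request:
move_arm(
  deltas=[
    [-2,0,0,0,0,0],
    [-3,-0.1,0,0,0,0],
    [-3,-0.1,0,0,0,0],
    [-3,-0.1,0,0,0,0],
    [-3,-0.1,0,0,0,0],
  ],
)

```text
t: 10.62
eef_pos: [0.4878, -0.0835, 0.208]
ee_rot: [-3.142, -0.001, 0.018]
force: [4.5, -0.9, -0.9]
width: 0.0219
```

Request:
move_arm(
  deltas=[
    [-3,-0.1,0,0,0,0],
    [-3,0,0,0,0,0],
    [-3,-0.1,0,0,0,0],
    [-3,-0.1,0,0,0,0],
    [-3,-0.1,0,0,0,0],
  ],
)

```text
t: 11.03
eef_pos: [0.4727, -0.084, 0.2079]
ee_rot: [-3.142, -0.001, 0.018]
force: [4.0, -0.2, -1.6]
width: 0.0218
```

Request:
move_arm(
  deltas=[
    [-3,-0.1,0,0,0,0],
    [-3,0,0,0,0,0],
    [-3,-0.1,0,0,0,0],
    [-3,-0.1,0,0,0,0],
    [-3,-0.1,0,0,0,0],
  ],
)

```text
t: 11.45
eef_pos: [0.4576, -0.0844, 0.2078]
ee_rot: [-3.142, -0.0, 0.018]
force: [3.6, 0.3, -0.7]
width: 0.0219
```

Request:
move_arm(
  deltas=[
    [-3,-0.1,0,0,0,0],
    [-3,0,0,0,0,0],
    [-2,0,0,0,0,0],
    [-2,-0.1,0,0,0,0],
    [-2,0,0,0,0,0],
  ],
)

```text
t: 11.87
eef_pos: [0.4457, -0.0846, 0.2078]
ee_rot: [-3.142, -0.0, 0.018]
force: [4.1, 0.2, -1.0]
width: 0.0219
```

```bash
python3 - <<'E'
from h import *
st=arm.get_state();print(st["eef_pos"],st["ee_rot"],st["force"])
im,K,T=grab("scene","pics/s6.png")
for t,z in(("tray_ring",.038),):
    for r in arm.spot_point(t,"scene")[:3]: print(" ",t,round(r["score"],2),np.round(r["xy"]),onz(K,T,r["xy"],z).round(4))
cv2.imwrite("pics/s6c.png",cv2.resize(im[270:370,260:380,::-1],None,fx=5,fy=5,interpolation=3))
E
```

```text
[ 0.44568527 -0.08459907  0.20781974] [-3.14158446e+00 -1.01621252e-04  1.78231293e-02] [ 4.05023452  0.19889286 -0.97453233]
  tray_ring 0.61 [325. 311.] [ 0.5781 -0.0676  0.038 ]
```

View pics/s6c.png

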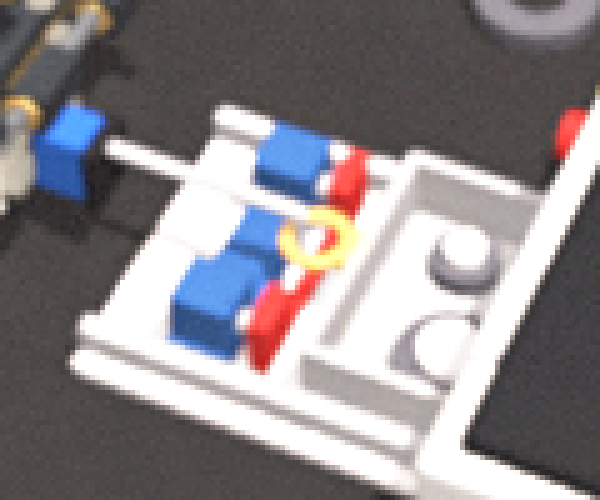

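Request:
move_arm(
  deltas=[
    [-1.6,0,0,0,0,0],
    [-1.6,-0.1,0,0,0,0],
    [-1.6,0,0,0,0,0],
    [-1.6,0,0,0,0,0],
    [-1.6,-0.1,0,0,0,0],
  ],
)

```text
t: 12.38
eef_pos: [0.4376, -0.0848, 0.2077]
ee_rot: [3.142, 0.0, 0.018]
force: [3.6, -0.2, -1.2]
width: 0.022
```

Request:
move_arm(
  deltas=[
    [-1,0,0,0,0,0],
    [-1,0,0,0,0,0],
    [-1,0,0,0,0,0],
    [-1,-0.1,0,0,0,0],
    [-1,0,0,0,0,0],
  ],
)

```text
t: 12.8
eef_pos: [0.4327, -0.0849, 0.2078]
ee_rot: [3.142, 0.0, 0.018]
force: [3.1, 0.4, -2.1]
width: 0.0217
```

Request:
move_arm(
  deltas=[
    [-0.6,0,0,0,0,0],
    [-0.6,0,0,0,0,0],
    [-0.6,0,0,0,0,0],
    [-0.6,0,0,0,0,0],
    [-0.6,-0.1,0,0,0,0],
  ],
)

```text
t: 13.22
eef_pos: [0.4298, -0.085, 0.2078]
ee_rot: [-3.142, -0.0, 0.018]
force: [4.8, -0.8, -1.5]
width: 0.0217
```

Request:
move_arm(
  deltas=[
    [-0.5,0,0,0,0,0],
    [-0.5,0,0,0,0,0],
    [-0.5,0,0,0,0,0],
    [-0.5,0,0,0,0,0],
    [-0.5,0,0,0,0,0],
  ],
)

```text
t: 13.63
eef_pos: [0.4283, -0.0849, 0.2081]
ee_rot: [-3.141, -0.002, 0.018]
force: [7.3, -0.8, -4.8]
width: 0.022
```

Request:
move_arm(
  deltas=[
    [-0.4,0,0,0,0,0],
    [-0.4,0,0,0,0,0],
    [-0.4,0,0,0,0,0],
    [0,0,0,0,0,0],
    [0,0,0,0,0,0],
  ],
)

```text
t: 14.05
eef_pos: [0.4271, -0.0848, 0.2081]
ee_rot: [-3.141, -0.002, 0.018]
force: [6.6, 0.1, -4.8]
width: 0.0218
```

Request:
move_arm(
  deltas=[
    [-0.4,0,0,0,0,0],
    [-0.4,0,0,0,0,0],
    [-0.4,0,0,0,0,0],
    [0,0,0,0,0,0],
    [0,0,0,0,0,0],
  ],
)

```text
t: 14.47
eef_pos: [0.4259, -0.0849, 0.2081]
ee_rot: [-3.141, -0.002, 0.018]
force: [8.2, -1.5, -5.1]
width: 0.0217
```

Request:
move_arm(
  deltas=[
    [-0.3,0,0,0,0,0],
    [-0.3,0,0,0,0,0],
    [-0.2,0,0,0,0,0],
    [0,0,0,0,0,0],
    [0,0,0,0,0,0],
  ],
)

```text
t: 14.88
eef_pos: [0.4251, -0.0849, 0.2081]
ee_rot: [-3.141, -0.002, 0.018]
force: [7.4, -0.7, -5.2]
width: 0.0216
```

Request:
move_arm(
  deltas=[
    [-0.3,0,0,0,0,0],
    [-0.2,0,0,0,0,0],
    [-0.1,0,0,0,0,0],
    [0,0,0,0,0,0],
    [0,0,0,0,0,0],
  ],
)

```text
t: 15.3
eef_pos: [0.4249, -0.0848, 0.2082]
ee_rot: [-3.141, -0.003, 0.018]
force: [8.2, -1.6, -4.7]
width: 0.0217
```

Request:
move_arm(
  deltas=[
    [-0.3,0,0,0,0,0],
    [-0.2,0,0,0,0,0],
    [0,0,0,0,0,0],
    [0,0,0,0,0,0],
    [0,0,0,0,0,0],
  ],
)

```text
t: 15.72
eef_pos: [0.4247, -0.0847, 0.2083]
ee_rot: [-3.141, -0.004, 0.018]
force: [10.5, -1.0, -6.4]
width: 0.0214
```

```bash
python3 - <<'E'
from h import *
st=arm.get_state();print(st["eef_pos"],st["ee_rot"],st["force"],st["moment"])
E
```

```text
[ 0.42470115 -0.08472461  0.20829933] [-3.14124164 -0.00386419  0.01818595] [10.53218961 -0.95833752 -6.37137611] [-0.60891907 -3.24553056 -0.20826701]
```

Request:
move_arm(
  deltas=[
    [-0.3,0,0,0,0,0],
    [-0.2,0,0,0,0,0],
    [0,0,0,0,0,0],
    [0,0,0,0,0,0],
    [0,0,0,0,0,0],
  ],
)

```text
t: 16.13
eef_pos: [0.4245, -0.0846, 0.2084]
ee_rot: [-3.141, -0.005, 0.018]
force: [12.0, -2.0, -5.6]
width: 0.0217
```

Request:
move_arm(
  deltas=[
    [1.5,0,0,0,0,0],
    [1.5,0,0,0,0,0],
    [1.5,0,0,0,0,0],
    [1.5,0,0,0,0,0],
    [1.5,0,0,0,0,0],
  ],
)

```text
t: 16.55
eef_pos: [0.4291, -0.0853, 0.2073]
ee_rot: [3.141, 0.003, 0.017]
force: [0.4, 0.0, -1.4]
width: 0.022
```

Request:
move_arm(
  deltas=[
    [0,0,0,0,0,0],
    [0,0,0,0,0,0],
    [0,0,0,0,0,0],
    [0,0,0,0,0,0],
    [0,0,0,0,0,0],
  ],
)

```text
t: 16.97
eef_pos: [0.4299, -0.085, 0.2078]
ee_rot: [3.142, 0.0, 0.018]
force: [0.2, 0.3, -2.2]
width: 0.0212
```

Request:
move_arm(
  deltas=[
    [0,0,4,0,0,0],
    [0,0,4,0,0,0],
    [0,0,6,0,0,0],
    [0,0,8,0,0,0],
    [0,0,10,0,0,0],
  ],
)

```text
t: 17.38
eef_pos: [0.4299, -0.085, 0.2405]
ee_rot: [3.142, 0.0, 0.018]
force: [-0.8, -0.1, -2.2]
width: 0.0218
```

Request:
move_arm(
  deltas=[
    [0,0,20,0,0,0],
    [0,0,20,0,0,0],
    [0,0,20,0,0,0],
    [0,0,20,0,0,0],
    [0,0,20,0,0,0],
  ],
)

```text
t: 17.8
eef_pos: [0.4296, -0.0851, 0.3417]
ee_rot: [-3.141, -0.001, 0.018]
force: [0.3, -0.7, -2.3]
width: 0.0218
```

```bash
python3 - <<'E'
from h import *
st=arm.get_state();print(st["eef_pos"],st["ee_rot"],st["force"])
im,K,T=grab("scene","pics/s7.png"); a=im[270:370,260:380,::-1]
im,K,T=grab("wrist","pics/w7.png")
cv2.imwrite("pics/s7c.png",np.hstack([cv2.resize(a,(400,333),interpolation=3),cv2.resize(im[:,:,::-1],(400,333))]))
for t,z in(("hook_grip",st["eef_pos"][2]-.1678),):
    for r in arm.spot_point(t,"wrist")[:3]: print(" ",t,round(r["score"],2),np.round(r["xy"]),onz(K,T,r["xy"],z).round(4))
E
```

```text
[ 0.42963905 -0.08509057  0.34172894] [-3.14133498e+00 -9.47205961e-04  1.78084817e-02] [ 0.33901465 -0.65152423 -2.27221182]
  hook_grip 0.73 [324. 318.] [ 0.4287 -0.0836  0.1739]
```

View pics/s7c.png

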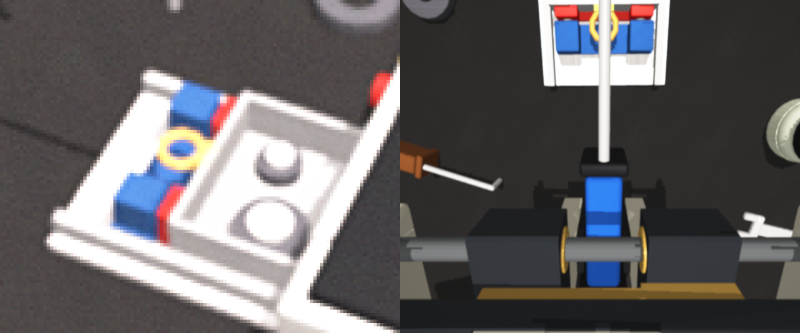

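Request:
move_arm(
  deltas=[
    [1.2,36,0,0,0,0.6],
    [1.2,36,0,0,0,0.6],
    [1.2,36,0,0,0,0.6],
    [1.2,36,0,0,0,0.6],
    [1.2,36,0,0,0,0.6],
  ],
)

```text
t: 18.37
eef_pos: [0.4352, 0.0963, 0.3393]
ee_rot: [3.141, 0.001, 0.07]
force: [1.6, 0.1, -1.6]
width: 0.0215
```

Request:
move_arm(
  deltas=[
    [1.2,36,0,0,0,0.6],
    [1.2,36,0,0,0,0.6],
    [1.2,36,0,0,0,0.6],
    [1.2,36,0,0,0,0.6],
    [1.2,36,0,0,0,0.6],
  ],
)

```text
t: 18.78
eef_pos: [0.4413, 0.2765, 0.339]
ee_rot: [3.141, 0.001, 0.123]
force: [-0.2, -0.5, -1.8]
width: 0.0217
```

Request:
move_arm(
  deltas=[
    [1,36,0,0,0,0.6],
    [1,36,0,0,0,0.6],
    [0,0,-20,0,0,0],
    [0,0,-25,0,0,0],
    [0,0,-25,0,0,0],
  ],
)

```text
t: 19.2
eef_pos: [0.4435, 0.3475, 0.2682]
ee_rot: [3.141, 0.001, 0.144]
force: [0.2, -0.3, -2.5]
width: 0.0217
```

Request:
move_arm(
  deltas=[
    [0,0,-20,0,0,0],
    [0,0,-15,0,0,0],
    [0,0,-10,0,0,0],
    [0,0,-5,0,0,0],
    [0,0,0,0,0,0],
  ],
)

```text
t: 19.62
eef_pos: [0.4438, 0.3466, 0.2185]
ee_rot: [3.14, 0.002, 0.143]
force: [-0.2, -0.1, -2.3]
width: 0.0217
```

Request:
move_arm(
  deltas=[
    [0,0,-8,0,0,0],
    [0,0,-7,0,0,0],
    [0,0,-6,0,0,0],
    [0,0,-4,0,0,0],
    [0,0,-3,0,0,0],
  ],
)

```text
t: 20.03
eef_pos: [0.444, 0.3469, 0.1914]
ee_rot: [3.141, 0.0, 0.143]
force: [0.1, -0.0, -1.7]
width: 0.0219
```

Request:
move_arm(
  deltas=[
    [0,0,-0.5,0,0,0],
    [0,0,0,0,0,0],
    [0,0,0,0,0,0],
    [0,0,0,0,0,0],
    [0,0,0,0,0,0],
  ],
)

```text
t: 20.45
eef_pos: [0.4441, 0.3471, 0.1916]
ee_rot: [-3.141, -0.0, 0.143]
force: [0.3, -0.2, -1.9]
width: 0.0214
```

Request:
move_arm(
  deltas=[
    [0,0,-1,0,0,0],
    [0,0,-1,0,0,0],
    [0,0,-1,0,0,0],
    [0,0,0,0,0,0],
    [0,0,0,0,0,0],
  ],
)

```text
t: 20.87
eef_pos: [0.444, 0.347, 0.1882]
ee_rot: [3.141, 0.0, 0.143]
force: [0.8, 0.3, -1.2]
width: 0.0216
```

Request:
move_arm(
  deltas=[
    [0,0,-0.5,0,0,0],
    [0,0,-0.5,0,0,0],
    [0,0,0,0,0,0],
    [0,0,0,0,0,0],
    [0,0,0,0,0,0],
  ],
)

```text
t: 21.28
eef_pos: [0.444, 0.347, 0.1878]
ee_rot: [-3.141, -0.0, 0.144]
force: [-2.2, -1.3, 6.5]
width: 0.0216
```

Contact on the mat (upward force 6.5 N). Release and rise.

Request:
move_arm(
  deltas=[
    [0,0,0,0,0,0],
    [0,0,0,0,0,0],
    [0,0,0,0,0,0],
    [0,0,0,0,0,0],
    [0,0,0,0,0,0],
  ],
  claw=0,
)

```text
t: 21.7
eef_pos: [0.444, 0.347, 0.1872]
ee_rot: [3.142, 0.0, 0.143]
force: [-0.8, 0.2, -1.2]
width: 0.05
```

Request:
move_arm(
  deltas=[
    [0,0,0,0,0,0],
    [0,0,0,0,0,0],
    [0,0,0,0,0,0],
    [0,0,0,0,0,0],
    [0,0,0,0,0,0],
  ],
)

```text
t: 22.12
eef_pos: [0.444, 0.347, 0.1873]
ee_rot: [-3.142, -0.0, 0.143]
force: [1.1, -0.3, 1.1]
width: 0.083
```

Request:
move_arm(
  deltas=[
    [0,0,5,0,0,0],
    [0,0,15,0,0,0],
    [0,0,25,0,0,0],
    [0,0,25,0,0,0],
    [0,0,25,0,0,0],
  ],
)

```text
t: 22.53
eef_pos: [0.4439, 0.3468, 0.2836]
ee_rot: [3.141, 0.0, 0.143]
force: [0.0, 0.8, -0.1]
width: 0.0878
```

Request:
move_arm(
  deltas=[
    [0,0,25,0,0,0],
    [0,0,25,0,0,0],
    [0,0,25,0,0,0],
    [0,0,15,0,0,0],
    [0,0,0,0,0,0],
  ],
)

```text
t: 22.95
eef_pos: [0.4446, 0.3475, 0.3769]
ee_rot: [-3.137, -0.005, 0.144]
force: [-0.2, -0.3, 0.1]
width: 0.0877
```

```bash
python3 - <<'E'
from h import *
st=arm.get_state();print(st["eef_pos"],st["force"],st["width"])
a,K,T=grab("scene"); b,K,T=grab("wrist")
cv2.imwrite("pics/end.png",np.hstack([cv2.resize(a[150:400,230:500,::-1],(432,400),interpolation=3),cv2.resize(b[:,:,::-1],(368,400))]))
for t,z in(("hook_grip",.02),("hook_tip",.0045)):
    for r in arm.spot_point(t,"wrist")[:3]: print(" ",t,round(r["score"],2),np.round(r["xy"]),onz(K,T,r["xy"],z).round(4))
E
```

```text
[0.44459168 0.34748181 0.37685698] [-0.157761   -0.29588698  0.11005849] 0.08766911170598178
  hook_grip 0.94 [240. 437.] [0.1826 0.4038 0.02  ]
  hook_grip 0.81 [327. 213.] [0.44   0.3471 0.02  ]
  hook_grip 0.59 [501. 255.] [0.4241 0.1857 0.02  ]
  hook_tip 0.97 [604. 301.] [0.3868 0.0644 0.0045]
  hook_tip 0.81 [324.  46.] [0.5733 0.3688 0.0045]
```

View pics/end.png

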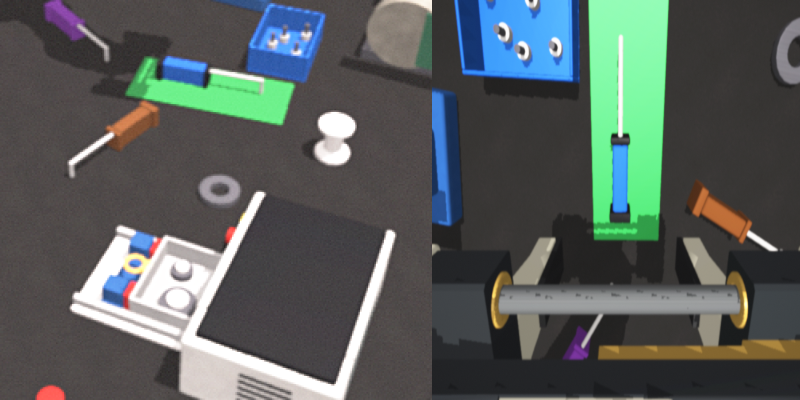

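The hook lies flat on the mat as before, the tray is out against the stop, and the bystanders in view look unmoved.

```bash
python3 -c "
from station import arm
print(arm.job_done())"
```

```text
the job is handed in; nothing more can be done
None
```

The tray is out against the red stop, the hook tool is back on the green mat, and the job was handed in at about 23 s of the allowed 72 s. No verdict was reported.

- **Drag:** I gripped the hook tool's blue handle, lowered the tip into the ring, and pulled the tray about 80 mm along the runway. The drag force was 3 to 5 N.
- **Stop:** The stop gave way at about 7 to 8 N. The position then stalled while the force climbed to 12 N along the pull, about 13 N in all. From first contact the arm moved about 4 mm, which matches the stop being home. I had no direct reading of the stop; this rests on the force, the travel and the pictures.
- **Unhooking:** I backed off until the force was near zero, then lifted the tip clear. The pictures showed the tray still against the stop. I estimate the ring is about 120 mm out from the dryer's front.
- **Hook tool:** I lowered it onto the mat until I felt about 8 N of contact, then released it. The last pictures show it flat with the tip down, centre near (0.440, 0.347) m, within about 4 mm of where it started. The gripper is open and clear of everything.
- **Other things:** The bystanders in the last pictures look unmoved. The oil bottle, grease jar and wrench were not fully in those views, but the arm did not work near them.

The networks gave several false or look-alike hits for hook_grip, hook_tip and tray_ring; I sorted these out by checking them against the pictures.

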